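Swing the nest plate to its stop screw and clamp it in the tray sealer

TASK

The tray sealer's metal nest plate is hooked loosely on its dowel by the slotted corner but lies askew on the drawn-out bed. Without lifting or unhooking it, push its opposite corner so that the plate turns about the dowel, slot fully seated, until its long edge meets the stop screw, and press it home about 7 N harder than it took to turn it (more than 12 N on the stop or the dowel would spoil the setting). Leaving it bearing on the stop, push the black-knobbed clamp down firmly, with about 10 N, until its foot holds the plate; leave the trays and the bottle where they are.

Things in the scene. Friction and masses are not known exactly. Their poses are not given: they have to be found in the camera images.
- sealer: White bench tray sealer, fixed, its loading carriage drawn out of the press housing. Origin: on the table under the middle of the carriage bed; z up, y towards the housing (its face 180 mm from the origin, 304 mm high). The bed is flat steel, 66 mm above the table, 240 (x) x 280 (y) mm. In this frame, mm: dowel at x -55, y 90; stop block's face at x -100, y -60; clamp axis at x -35, y -82.5.
- bracket (a point): Steel bracket on the bed that carries the clamp; this point is the middle of its post's top, 34 mm above the bed. The post is 30 x 20 mm, about 10 mm clear of the plate's free end; its arm (30 mm wide, 61 mm long with the post) reaches in sealer +y over the plate, underside 22 mm above the bed, so the plate slides beneath it.
- dowel: Upright steel dowel fixed in the bed, 12 mm in diameter, 16 mm high; origin at its foot on the bed. The plate's slot hooks over it and the plate turns about it.
- stop: Steel stop block on the bed, 20 x 26 x 18 mm; origin at the foot of its face that looks in sealer +x, at mid-width. From that face an 8 mm adjusting screw with a stiff rubber tip, 10 mm in diameter, stands out along sealer +x, its axis 6.5 mm above the bed. The plate's long edge is to bear on the tip. How far it stands out (17 to 38 mm) is set anew for each format and is not given.
- plate: Loose metal plate 120 x 200 x 10 mm, 0.32 to 0.9 kg, two openings, flat on the bed. Origin: underside, at the seat of its slot, where the dowel's axis lies when the slot's end bears on it. Own frame, mm: spans x -20..100, y -185..15, z up. At home its axes lie within 0.1 rad of the sealer's, as the screw is set; it starts turned 0.25 to 0.42 rad anticlockwise (from above).
- plate_slot (a point): Mouth of the plate's slot, mid-width, in the plate's short +y edge (plate frame x 0, y 15), at its upper face. The slot is 15 mm wide, runs along plate y, and its end bears on the dowel at home; at the start the end stands about 3 mm off the dowel.
- plate_corner (a point): The plate's corner opposite the slot (plate frame x 100, y -185), at the upper face, 10 mm above the bed. This is the corner to push: on the long edge beside it, in the plate's -x direction. Turning the plate takes a steady push that differs with its weight and the friction; the push rises once the stop screw is met.
- clamp (a joint): Travel of the vertical push-down clamp, m: 0 up, 0.016 its end. Goes down as its knob is pressed, with about 3 N of friction, and stays where it is left. Its rubber foot, 12 mm in diameter, meets the plate's upper face (10 mm above the bed) at 0.010, over the middle of the plate's free end band.
- clamp_top (a point): Middle of the flat top of the clamp's black knob, 26 mm in diameter, 14 mm thick; 70 mm above the bed when up, 60 mm when clamped on the plate. The knob is pressed straight down.
- tray: Empty yellow two-cell packing tray, 96 x 150 x 28 mm, loose on the table beside the sealer; origin under its middle. To be left alone.
- tray_stack: Stack of yellow trays, 96 x 150 x 112 mm, loose on the table; origin under its middle. To be left alone.
- bottle: White plastic bottle with a blue cap, 52 mm in diameter, 130 mm high, loose on the table; origin under its middle. To be left alone.
Not all that is in view belongs to the job. Of the things that look like the plate, the largest one is meant.

How it is judged:
By the outcome, as a careful person would: the job done as asked, in the order asked, and still so for the second after the job is handed in, with the robot touching nothing.
It also fails if it takes over 67 s, if anything falls off the work surface, if the arm or the gripper's body presses on something with over 40 N, if the wrist force passes 120 N, or if a joint passes its speed limit or range.

ROBOT

A 7-joint arm with a two-finger parallel gripper is mounted at the origin on the work surface. World frame = base frame: x ahead of the robot, y to its left, z up, the work surface at z = 0. Lengths are in m, angles in rad, forces in N, time in s.
With the tool pointing down it reaches from about 0.4 to 0.85 m from the base axis. Payload 6.9 kg.
Tool frame: the origin (TCP) lies midway between the tips of the shut fingers; the grasp point (between the pads) lies behind it (ctrl.pinch_z is the z of the grasp point in the tool frame, in m); z points along the fingers, y is the line along which they close (so a half turn about z gives the same grasp; the last joint's range is limited). The gripper opens to 85 mm and grips with 20 to 120 N. Pads are 22 mm wide; open, the fingers measure 114 mm over their backs; the gripper's body (76 mm by 85 mm) begins 54 mm behind the grasp point. The pads swing forward as they close: fully open they stand 13 mm farther back than shut.
Start: joints at [-1.054, 0.507, -0.238, 1.5, 0.126, 1.149, -0.155], TCP at [0.25, 0.573, 0.231] pointing down, gripper open.
Joint ranges: [-3.08, 3.08], [-0.24, 2.05], [-1.43, 1.35], [0, 2.5], [-1.52, 4.66], [0.17, 1.96], [-2.89, 2.89]. Speed limits (rad/s): [2.39, 2.39, 3.14, 3.14, 3.14, 3.14, 3.14].

INTERFACE

Orientations are given as a unit quaternion [w, x, y, z].
In Python, from station import ctrl, get_state, vision, ticket, models gives the robot as it stands. Calls block until the motion is done:
- ctrl.movep(position, orientation): joint-space move of the TCP to a pose.
- ctrl.movel(position, frame=None, max_speed=0.15): straight line of the TCP; frame=None keeps the orientation; max_speed is the mean speed in m/s.
- ctrl.set_joints(angles): joint-space move.
- ctrl.ungrasp() and ctrl.close_gripper(force=None): open the fingers fully, or close them until they stop; force is the grip in N (None keeps the last).
- ctrl.pause(seconds).
- ctrl.ik(position, orientation): joint angles nearest the present ones, or None.
- get_state(): the state.
- vision.grab_frame(name): name is "scene" or "top" or "wrist"; returns (picture, depth): 384x512x3 uint8, blue, green, red; 384x512 float32, m along the optical axis (not along the pixel's ray), 0 where there is no reading.
- vision.camera_info(name): a dict with "mtx" (3x3 intrinsics, pixels), "R" (3x3) and "t" (3): a world point X has camera coordinates R X + t; the wrist camera has in their place "hand_eye" (4x4, takes a point from camera to tool coordinates, whose origin is the TCP and whose axes are the flange's). Camera axes: x right, y down, z forward; pixel columns grow to the right and rows downward; lengths in m; the calibration is good to about 2 mm. A picture is of the moment at which its call begins: read the wrist's pose just before it. camera_info takes no time and is no camera call.
A pose or a line that the arm cannot do raises ctrl.Unreachable and nothing moves.
- ticket.close_job(): hands the job in; it is judged then, once.
Trained networks look in the newest picture that a camera, given by its name, has taken for a name from the list of things; names that differ only in an ending like _2 or _b are one class to them, and where a whole thing is asked for, a point or a joint stands for the part that bears it (a point fixed in the world has none). Each returns a list of dicts, best first, with "p" (0 to 1); they miss things now and then, are a little off and sometimes report something else, mostly with a low value. They report only what shows in the picture. A call takes as long as a camera call. They do not tell look-alikes from the thing itself.
- models.recognise(camera, target): "point" ([column, row] in pixels, amid what is visible of it).
- models.masks_of(camera, target): "mask" (384x512 bool, what is visible of it) and "point" ([column, row] in pixels, amid what is visible of it).
The state is a dict: "time": time; "qpos": joint angles; "qd": joint speeds; "tau": joint torques, N m; "tcp_pos": TCP position; "eef_rot": TCP orientation; "contact_force": force on the tool from outside, world axes, zero at the start; "wrist_torque": the same for the moment, N m; "width": finger opening in m; "gripper_force": force on a finger pad.
Only numpy, scipy, OpenCV 4.12 (cv2) and the standard library are available. Lean on these libraries where they do the work, as an engineer would, in place of code of your own. Each camera call takes 0.05 s, during which the arm holds its last target. There are 200 camera calls.

## Working session

There is one attempt and no reset: what is moved stays moved. The work goes in short steps, each a Python script; the robot and the scene stay as the last script left them, time stands still between calls to the robot, and variables do not carry over. Pictures are saved under pics/ and viewed, at most 10 in all, crops included, and the job is handed in when it is done.

```bash
ls; mkdir -p pics; cat > h.py <<'E'
import numpy as np, cv2
from station import ctrl, get_state, vision, ticket, models
def world(cam,px,depth,pose=None):
    ci=vision.camera_info(cam);K=np.array(ci["mtx"]);u,v=px
    c=np.linalg.inv(K)@[u,v,1.]*depth
    return np.array(ci["R"]).T@(c-np.array(ci["t"]))
E
python3 - <<'E'
from h import *
s=get_state();print(s["time"],s["tcp_pos"],s["eef_rot"],s["contact_force"],ctrl.pinch_z)
ims=[]
for c in("scene","top"):
    im,d=vision.grab_frame(c);np.save(c+"_d.npy",d);cv2.imwrite(f"pics/{c}0.png",im)
    print(c,vision.camera_info(c))
    for t in("sealer","bracket","dowel","stop","plate","plate_slot","plate_corner","clamp_top","tray","tray_stack","bottle"):
        for r in models.recognise(c,t)[:2]:
            u,v=[int(round(x)) for x in r["point"]]
            dd=d[min(v,383),min(u,511)]
            print(t,round(r["p"],2),(u,v),world(c,r["point"],dd).round(3))
E
```

```text
pics
0.0 [0.24945895 0.5724826  0.23042527] [-1.64747541e-04  2.03968629e-01  9.78977001e-01 -8.95480480e-04] [-0.42354761  1.01886971  0.34159112] -0.0187
scene {'mtx': array([[360.78762069,   0.        , 253.07491314],
       [  0.        , 360.78762069, 185.95235579],
       [  0.        ,   0.        ,   1.        ]]), 'R': array([[ 0.09151294,  0.99576608, -0.00867745],
       [ 0.69160425, -0.06982453, -0.71889366],
       [-0.71645582,  0.05978671, -0.6950659 ]]), 't': array([-0.04665244, -0.22037215,  1.42734302])}
sealer 0.95 (373, 210) [0.696 0.238 0.271]
bracket 0.81 (376, 203) [0.697 0.238 0.292]
stop 0.28 (242, 200) [ 0.508 -0.029  0.134]
plate 0.74 (278, 226) [0.559 0.064 0.076]
plate 0.74 (313, 166) [0.243 0.236 0.002]
plate_slot 0.79 (308, 166) [0.241 0.22  0.004]
plate_slot 0.68 (277, 228) [0.571 0.059 0.079]
plate_corner 0.82 (309, 171) [0.267 0.216 0.002]
plate_corner 0.65 (278, 228) [0.569 0.062 0.076]
tray 0.82 (104, 259) [ 0.583 -0.41   0.019]
tray_stack 0.96 (106, 201) [ 0.441 -0.411  0.099]
bottle 0.98 (135, 298) [ 0.746 -0.289  0.087]
top {'mtx': array([[449.
[... 196 characters left out ...]
       [-0.99435946,  0.02138994, -0.1038833 ],
       [ 0.10398439,  0.00366648, -0.99457217]]), 't': array([0.0145128 , 0.47486818, 1.66055362])}
sealer 0.64 (180, 173) [0.519 0.249 0.311]
bracket 0.88 (178, 172) [0.523 0.259 0.304]
bracket 0.49 (273, 185) [ 0.497 -0.044  0.135]
dowel 0.45 (342, 126) [ 0.715 -0.302  0.093]
plate 0.73 (134, 252) [0.272 0.481 0.005]
plate 0.64 (246, 169) [0.565 0.051 0.072]
plate_slot 0.81 (137, 251) [0.276 0.465 0.009]
plate_slot 0.71 (248, 175) [0.544 0.046 0.074]
plate_corner 0.85 (202, 250) [ 0.272  0.225 -0.003]
plate_corner 0.57 (242, 171) [0.562 0.067 0.064]
tray_stack 0.6 (381, 213) [ 0.392 -0.424  0.111]
bottle 0.54 (340, 128) [ 0.706 -0.297  0.095]
```

```bash
python3 - <<'E'
import cv2,numpy as np
t=cv2.imread("pics/top0.png");s=cv2.imread("pics/scene0.png")
a=cv2.resize(t[90:290,110:400],(800,552),interpolation=3)
cv2.imwrite("pics/a.png",a)
cv2.imwrite("pics/b.png",cv2.resize(s[130:330,180:450],(800,593),interpolation=3))
E
```

```text
(no output)
```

View pics/a.png

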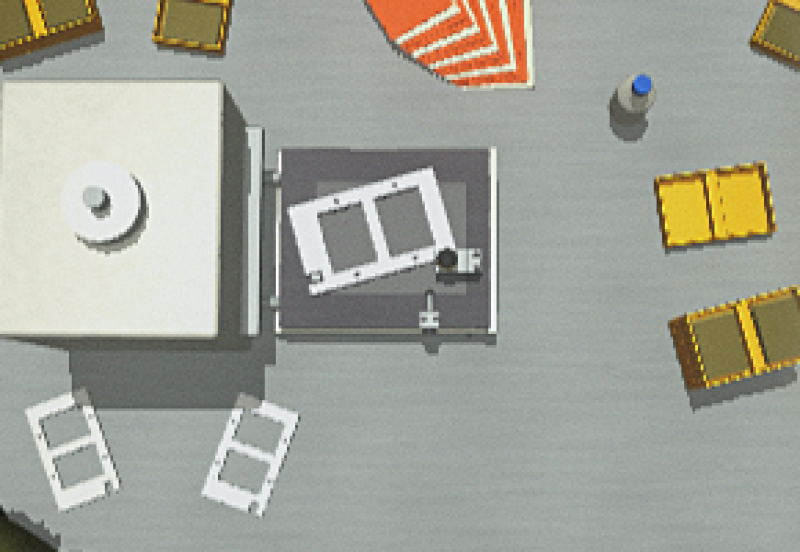

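View pics/b.png

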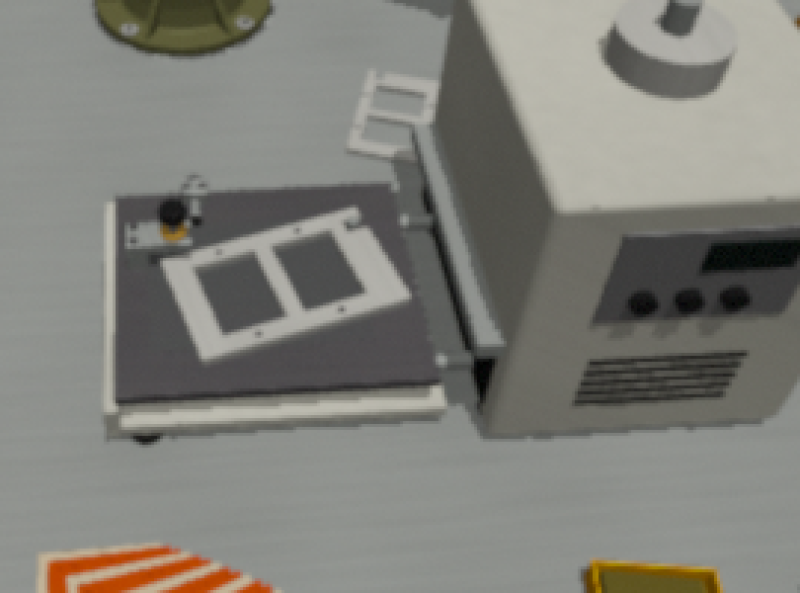

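```bash
python3 - <<'E'
from h import *
for px in [(280,147),(495,147),(495,330),(278,335)]:
    u,v=110+px[0]/2.759,90+px[1]/2.759
    ci=vision.camera_info("top");R=ci["R"];t=ci["t"];r=R.T@np.linalg.inv(ci["mtx"])@[u,v,1];o=-R.T@t
    print((o+r*(0.066-o[2])/r[2]).round(3))
ctrl.close_gripper(force=60)
s=get_state();p=np.array(s["tcp_pos"]);p[2]=0.47
ctrl.movel(p,max_speed=0.25)
for q in([0,0,1,0],[0,1,0,0]):print(ctrl.ik([0.56,0.03,0.42],q))
ctrl.movep([0.56,0.03,0.42],[0,0,1,0])
s=get_state();print(s["time"],s["tcp_pos"],s["eef_rot"],s["contact_force"])
im,d=vision.grab_frame("wrist");cv2.imwrite("pics/w1.png",im);np.save("w1.npy",d)
print(vision.camera_info("wrist"))
for t in("dowel","stop","plate_slot","plate_corner","clamp_top","bracket"):
    for r in models.recognise("wrist",t)[:2]: print(t,round(r["p"],2),np.round(r["point"]))
print(get_state()["time"])
E
```

```text
[0.667 0.178 0.066]
[ 0.661 -0.111  0.066]
[ 0.415 -0.104  0.066]
[0.414 0.183 0.066]
[-0.14867623  0.31498839  0.07866601  1.29524483 -0.02436651  1.53228209
  1.49786895]
[-0.38183263  0.33694596  0.44445073  1.29843741 -0.14271245  1.5371833
 -1.52540347]
5.3167 [0.56001685 0.03118159 0.41995492] [-3.35907162e-05 -8.13219467e-04  9.99999633e-01  2.65782998e-04] [-0.36530498  0.07000831  0.13573671]
{'mtx': array([[310.14201189,   0.        , 258.29827821],
       [  0.        , 310.14201189, 191.00999227],
       [  0.        ,   0.        ,   1.        ]]), 'hand_eye': array([[-2.65049368e-04, -9.48808846e-01, -3.15850762e-01,
         8.13255547e-02],
       [ 9.99999958e-01, -2.89194587e-04,  2.95741743e-05,
        -6.90361756e-04],
       [-1.19402569e-04, -3.15850741e-01,  9.48808882e-01,
        -1.41485494e-01],
       [ 0.00000000e+00,  0.00000000e+00,  0.00000000e+00,
         1.00000000e+00]])}
dowel 0.43 [279. 138.]
stop 0.84 [228.  51.]
plate_slot 0.86 [274. 138.]
plate_corner 0.92 [276. 136.]
clamp_top 0.76 [205. 107.]
clamp_top 0.61 [ 74. 234.]
bracket 0.71 [406. 139.]
5.6667
```

View pics/w1.png

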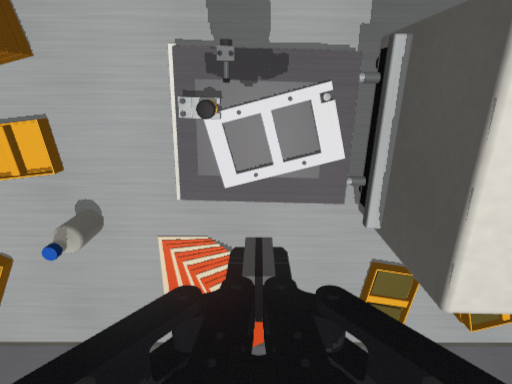

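```bash
cat >> h.py <<'E'
from scipy.spatial.transform import Rotation as Ro
import pickle
def snap(name):
    s=get_state();q=np.array(s["eef_rot"]);T=np.eye(4);T[:3,:3]=Ro.from_quat(q[[1,2,3,0]]).as_matrix();T[:3,3]=s["tcp_pos"]
    im,d=vision.grab_frame("wrist");ci=vision.camera_info("wrist");W=T@np.array(ci["hand_eye"])
    cv2.imwrite(f"pics/{name}.png",im);pickle.dump((im,d,W,np.array(ci["mtx"])),open(name+".pkl","wb"));return im,d,W,np.array(ci["mtx"])
def ray(sn,px,z):
    W,K=sn[2],sn[3];px=np.atleast_2d(px).astype(float)
    r=(W[:3,:3]@np.linalg.inv(K)@np.c_[px,np.ones(len(px))].T).T
    return W[:3,3]+r*((z-W[2,3])/r[:,2])[:,None]
def proj(sn,P):
    W,K=sn[2],sn[3];c=(np.atleast_2d(P)-W[:3,3])@W[:3,:3];p=c@K.T;return p[:,:2]/p[:,2:]
def cloud(sn):
    d=sn[1];v,u=np.indices(d.shape);W,K=sn[2],sn[3]
    c=np.stack([(u-K[0,2])/K[0,0]*d,(v-K[1,2])/K[1,1]*d,d],-1);return c@W[:3,:3].T+W[:3,3]
E
python3 - <<'E'
from h import *
ctrl.movel([0.55,0.03,0.28],max_speed=0.25)
sn=snap("w2");s=get_state();print(s["time"],s["tcp_pos"])
C=cloud(sn)
for t in("dowel","stop","plate_slot","plate_corner","clamp_top","bracket"):
    for r in models.recognise("wrist",t)[:2]:
        u,v=np.round(r["point"]).astype(int); print(t,round(r["p"],2),(u,v),C[v,u].round(4))
for r in models.masks_of("wrist","plate")[:2]:
    m=r["mask"];P=C[m];print("plate",r["p"],m.sum(),np.median(P[:,2]))
    np.save("pm.npy",m) if m.sum()>3000 else 0
im=sn[0];cv2.imwrite("pics/w2b.png",cv2.resize(im[0:260,60:420],(792,572),interpolation=3))
E
```

```text
6.425 [0.55109897 0.03001686 0.28167587]
dowel 0.57 (np.int64(354), np.int64(107)) [0.4892 0.1314 0.0807]
dowel 0.36 (np.int64(214), np.int64(45)) [ 0.4292 -0.0148  0.0828]
stop 0.76 (np.int64(216), np.int64(44)) [ 0.4284 -0.0127  0.0834]
plate_slot 0.57 (np.int64(281), np.int64(164)) [0.5528 0.0554 0.075 ]
plate_corner 0.97 (np.int64(284), np.int64(158)) [0.548  0.0596 0.0647]
plate_corner 0.21 (np.int64(0), np.int64(195)) [ 0.613  -0.3342  0.0102]
clamp_top 0.88 (np.int64(181), np.int64(129)) [ 0.5058 -0.0421  0.1324]
bracket 0.66 (np.int64(376), np.int64(151)) [0.5395 0.1661 0.0662]
plate 0.96 10469 0.0751099047592304
```

View pics/w2b.png

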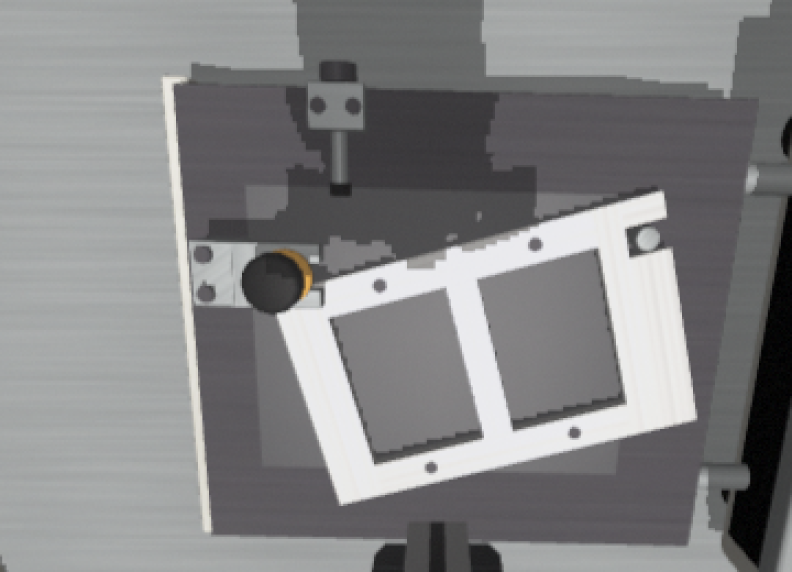

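```bash
python3 - <<'E'
from h import *
sn=pickle.load(open("w2.pkl","rb"))
f=lambda x,y,z:ray(sn,[60+x/2.2,y/2.2],z)[0]
D=f(648,239,.082);K=f(273,283,.136);S=f(341,192,.0765)
print("dowel",D,"knob",K,"screw tip",S)
# sealer fit from dowel, knob
a=np.array([-.055,.09]);b=np.array([-.035,-.0825])
th=np.arctan2(*(K-D)[[1,0]])-np.arctan2(*(b-a)[::-1])
R=lambda t:np.array([[np.cos(t),-np.sin(t)],[np.sin(t),np.cos(t)]])
O=(D[:2]+K[:2])/2-R(th)@((a+b)/2)
print("yaw",th,"origin",O,"dist",np.linalg.norm((K-D)[:2]),"exp",np.linalg.norm(b-a))
B=np.array([f(x,y,.066)[:2] for x,y in((757,99),(688,544),(210,533),(180,82))]);print("bed in sealer",((B-O)@R(th)).round(4).tolist())
P=np.array([f(x,y,.076)[:2] for x,y in((342,504),(695,417),(663,191),(632,240))])
e=P[1]-P[0];ph=np.arctan2(-e[0],e[1]);print("plate len",np.linalg.norm(e),"w",np.linalg.norm(P[2]-P[1]),"ang",ph,"rel",ph-th)
o=P[0]-R(ph)@[.1,-.185];print("plate origin",o,"corners",P.round(4).tolist(),"dowel in plate",(D[:2]-o)@R(ph))
print("tip in sealer",(S[:2]-O)@R(th))
C=cloud(sn);m=np.load("pm.npy");m2=cv2.erode(m.astype(np.uint8),np.ones((3,3)))>0
print("plate z",np.median(C[m2][:,2]),"rect",cv2.minAreaRect((C[m&(abs(C[...,2]-.075)<.004)][:,:2]*1000).astype(np.float32)))
u,v=int(60+273/2.2),int(283/2.2);print("knob z",np.median(C[v-2:v+3,u-2:u+3,2]))
E
```

```text
dowel [0.49082013 0.13171605 0.082     ] knob [ 0.50501799 -0.03836267  0.136     ] screw tip [ 0.46923356 -0.0164229   0.0765    ]
yaw -0.032141604443800764 origin [0.54277531 0.0414825 ] dist 0.17067029789943763 exp 0.17365554986812254
bed in sealer [[-0.1199, 0.1368], [0.1179, 0.1394], [0.1196, -0.1403], [-0.1185, -0.1371]]
plate len 0.1977185252775646 w 0.11821482313496728 ang 0.26132314445456006 rel 0.2934647488983608
plate origin [0.49006729 0.12958146] corners [[0.6345, -0.0233], [0.5834, 0.1677], [0.4688, 0.1385], [0.4917, 0.1257]] dowel in plate [0.00127877 0.00186761]
tip in sealer [-0.07164291 -0.06023884]
plate z 0.07515017274020275 rect ((552.2484741210938, 57.07798767089844), (120.70195007324219, 200.55491638183594), 14.54771900177002)
knob z 0.1321235886500436
```

```bash
cat >> h.py <<'E'
R2=lambda t:np.array([[np.cos(t),-np.sin(t)],[np.sin(t),np.cos(t)]])
D=np.array([.4908,.1317]);TH=-.0321;Q=[0,0,1,0]
def force(n=4):
    a=[]
    for _ in range(n): a.append(get_state()["contact_force"]);ctrl.pause(.02)
    return np.mean(a,0)
E
python3 - <<'E'
from h import *
ph=.261;o=np.array([.4901,.1296]);d=R2(ph)@[0,1]
p0=o+R2(ph)@[.045,-.2035];print(p0)
ctrl.movel([*p0,.16],max_speed=.25);ctrl.movel([*p0,.071],max_speed=.12);ctrl.pause(.2)
f0=force(10);s=get_state();print(s["time"],s["tcp_pos"],f0,[get_state()["contact_force"].round(2)])
for k in range(1,29):
    s_=k*.0006;ctrl.movel([*(p0+d*s_),.071],max_speed=.03)
    f=force(3)-f0;s=get_state();adv=(s["tcp_pos"][:2]-p0)@d
    print(round(s["time"],2),round(s_*1e3,1),round(adv*1e3,2),"along",round(-f[:2]@d,2),f.round(2))
    if -f[:2]@d>6.5:break
snap("w3")
E
```

```text
[ 0.58608849 -0.05539584]
8.7917 [ 0.58625545 -0.05540743  0.0713376 ] [0.19515521 0.24978497 0.20967045] [array([-0.02, -0.03, -0.18])]
9.09 0.6 0.61 along 0.69 [-0.02 -0.72  0.32]
9.39 1.2 1.23 along 0.24 [-0.07 -0.27 -0.25]
9.69 1.8 1.81 along 0.41 [-0.23 -0.48  0.36]
9.99 2.4 2.39 along 0.38 [-0.5  -0.52 -0.75]
10.29 3.0 3.03 along -0.2 [ 0.09  0.23 -0.13]
10.59 3.6 3.63 along 0.17 [-0.3  -0.25 -0.01]
10.89 4.2 4.22 along 0.34 [-0.65 -0.53 -0.47]
11.19 4.8 4.81 along 0.11 [-0.06 -0.13 -0.69]
11.49 5.4 5.44 along 0.19 [-0.35 -0.29 -0.68]
11.79 6.0 6.01 along 0.27 [-0.07 -0.3  -0.14]
12.09 6.6 6.63 along -0.33 [-0.12  0.31 -0.1 ]
12.39 7.2 7.24 along 0.3 [-0.61 -0.48 -0.17]
12.69 7.8 7.84 along 0.48 [ 0.14 -0.46 -0.55]
12.99 8.4 8.44 along -0.24 [-0.4   0.15 -0.03]
13.29 9.0 8.89 along 0.84 [ 0.34 -0.78 -0.3 ]
13.59 9.6 9.18 along 2.39 [ 0.36 -2.38 -0.14]
13.89 10.2 9.62 along 3.97 [ 0.73 -3.91 -0.49]
14.19 10.8 10.7 along 4.39 [ 0.45 -4.43 -0.5 ]
14.49 11.4 11.53 along 4.04 [ 1.16 -3.87  0.17]
14.79 12.0 12.08 along 3.88 [-0.05 -4.03 -0.52]
15.09 12.6 12.42 along 5.12 [ 0.73 -5.1  -0.76]
15.39 13.2 12.6 along 6.33 [ 1.4  -6.18 -0.68]
15.69 13.8 12.7 along 7.22 [ 1.65 -7.03 -1.27]
```

```bash
cat > turn.py <<'E'
from h import *
s=get_state();p=s["tcp_pos"][:2];ph=.261;d=R2(ph)@[0,1]
ctrl.movel([*(p-d*.006),.071],max_speed=.06)
ctrl.movel([*(p-d*.006),.10],max_speed=.15)
p0=D+R2(ph)@[.1205,-.172];pe=D+R2(-.012)@[.1115,-.160]
u=(pe-p0);L=np.linalg.norm(u);u/=L;print(p0,pe,L)
ctrl.movel([*p0,.10],max_speed=.2);ctrl.movel([*p0,.071],max_speed=.1);ctrl.pause(.2)
f0=force(12);print(get_state()["time"],get_state()["tcp_pos"],f0)
n=R2(-.02)@[1,0]
s_=0;F=[];base=None
while s_<L+.012:
    s_+=.003 if s_<L-.009 else .0007
    ctrl.movel([*(p0+u*s_),.071],max_speed=.03)
    f=force(4)-f0;x=get_state();adv=(x["tcp_pos"][:2]-p0)@u;fx=f[:2]@n
    F.append(fx);print(round(x["time"],2),round(s_*1e3,1),round(adv*1e3,2),"push",round(fx,2),f.round(2))
    if s_>L-.009 and base is None: base=np.median([g for g in F if g>1.2]);print("base",base)
    if base is not None and fx>base+4: break
    if fx>13: break
np.save("turn.npy",np.array([*p0,*u,s_,base or 0,*f0]))
E
python3 turn.py
```

```text
[ 0.65160301 -0.00338013] [ 0.60037202 -0.02962645] 0.05756286374684975
17.75 [ 0.65175562 -0.0033683   0.07135683] [ 0.14466554 -0.05383668 -0.17259294]
18.07 3.0 3.08 push -0.28 [-0.27  0.5   0.16]
18.38 6.0 6.05 push -0.24 [-0.25 -0.35  0.2 ]
18.7 9.0 9.08 push -0.37 [-0.36  0.23  0.67]
19.02 12.0 11.82 push 1.81 [ 1.8  -0.3  -0.51]
19.33 15.0 14.97 push 2.75 [ 2.73 -1.49  0.63]
19.65 18.0 17.77 push 3.38 [ 3.35 -1.59  1.35]
19.97 21.0 20.57 push 4.52 [ 4.48 -2.16  0.79]
20.28 24.0 23.48 push 4.81 [ 4.76 -2.62  1.09]
20.6 27.0 26.4 push 5.26 [ 5.2  -2.64  1.11]
20.92 30.0 29.36 push 5.05 [ 5.   -2.48  1.88]
21.23 33.0 32.28 push 5.42 [ 5.37 -2.55  0.98]
21.55 36.0 35.26 push 5.35 [ 5.3  -2.7   1.62]
21.87 39.0 38.26 push 5.2 [ 5.16 -2.32  1.53]
22.18 42.0 41.23 push 4.93 [ 4.87 -3.02  1.93]
22.5 45.0 44.3 push 5.45 [ 5.38 -3.39  2.11]
22.82 48.0 47.37 push 5.49 [ 5.42 -3.57  1.58]
23.13 51.0 50.38 push 4.63 [ 4.56 -3.63  1.68]
base 4.987859684898103
23.45 51.7 50.88 push 5.33 [ 5.26 -3.67  1.23]
23.77 52.4 51.54 push 5.84 [ 5.77 -3.33  1.22]
24.08 53.1 52.25 push 6.03 [ 5.96 -3.94  1.41]
24.4 53.8 52.99 push 5.94 [ 5.87 -3.87  0.64]
24.72 54.5 53.66 push 6.01 [ 5.92 -4.45  0.87]
25.03 55.2 54.42 push 5.82 [ 5.73 -4.4   1.24]
25.35 55.9 55.07 push 6.03 [ 5.96 -3.66  1.4 ]
25.67 56.6 55.84 push 5.81 [ 5.73 -4.27  1.  ]
25.98 57.3 56.55 push 6.0 [ 5.91 -4.24  1.01]
26.3 58.0 57.2 push 5.85 [ 5.76 -4.44  0.87]
26.62 58.7 57.64 push 6.83 [ 6.74 -4.43  0.33]
26.93 59.4 58.04 push 7.37 [ 7.3  -3.9   0.25]
27.25 60.1 58.42 push 8.0 [ 7.91 -4.22 -0.4 ]
27.57 60.8 58.78 push 8.93 [ 8.86 -3.63 -1.28]
27.88 61.5 59.2 push 10.02 [ 9.95 -3.7  -1.88]
```

```bash
python3 - <<'E'
from h import *
a=np.load("turn.npy");p=a[:2]+a[2:4]*a[4];f0=a[6:9];n=R2(-.02)@[1,0];k=0
for k in range(1,14):
    q=p-n*.0003*k
    ctrl.movel([*q,.071],max_speed=.02)
    f=force(6)-f0;x=get_state();fx=f[:2]@n
    print(round(x["time"],2),x["tcp_pos"].round(4),"push",round(fx,2),f.round(2))
    if fx>12.4:break
ctrl.pause(.3);f=force(10)-f0;print("held",f.round(2),f[:2]@n)
snap("w4");im=cv2.imread("pics/w4.png");cv2.imwrite("pics/w4b.png",cv2.resize(im,(800,600)))
# back off
x=get_state()["tcp_pos"][:2]
print(x)
for b in (.001,.002,.004,.012):
    ctrl.movel([*(q+n*b),.071],max_speed=.02 if b<.01 else .05)
    print(b,(force(4)-f0).round(2))
ctrl.movel([*(q+n*.03),.17],max_speed=.15)
print(get_state()["time"])
snap("w5");im=cv2.imread("pics/w5.png");cv2.imwrite("pics/w5b.png",cv2.resize(im,(800,600)))
E
```

```text
28.23 [ 0.5997 -0.0319  0.0717] push 10.12 [10.05 -3.62 -2.16]
28.58 [ 0.5996 -0.032   0.0718] push 10.95 [10.88 -3.47 -2.59]
28.93 [ 0.5995 -0.032   0.0719] push 11.54 [11.47 -3.63 -2.41]
29.28 [ 0.5994 -0.0321  0.0719] push 11.83 [11.76 -3.69 -2.38]
29.63 [ 0.5993 -0.0321  0.072 ] push 11.77 [11.69 -3.97 -2.21]
29.98 [ 0.5992 -0.0321  0.072 ] push 12.66 [12.58 -4.05 -2.75]
held [12.77 -4.05 -2.33] 12.849494705657305
[ 0.59925562 -0.0320936 ]
0.001 [11.14 -3.47 -2.7 ]
0.002 [ 9.54 -3.02 -1.15]
0.004 [ 5.58 -2.42  0.52]
0.012 [ 0.33 -0.01 -0.12]
32.6417
```

View pics/w5b.png

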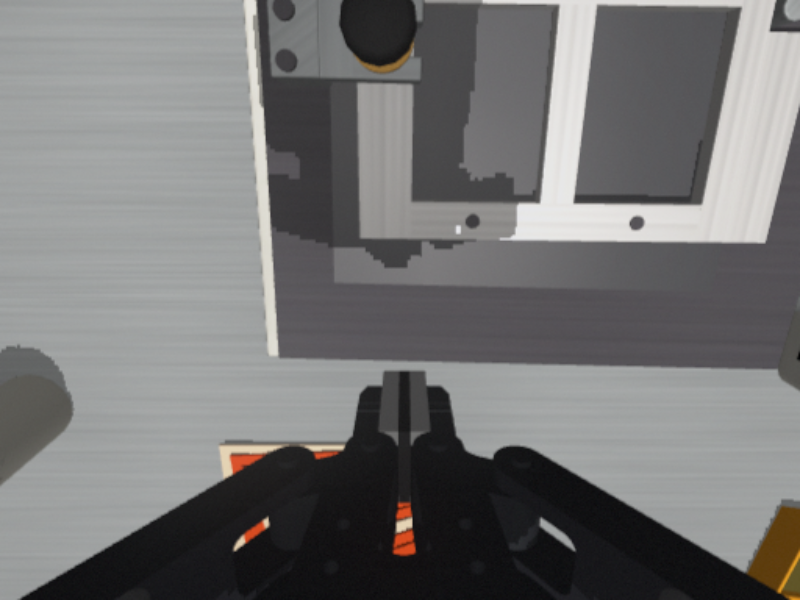

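```bash
python3 - <<'E'
from h import *
ctrl.movel([.55,.03,.28],max_speed=.25);ctrl.pause(.1)
sn=snap("w6");print(get_state()["time"])
for r in models.recognise("wrist","clamp_top")[:1]: print(r["p"],r["point"],ray(sn,r["point"],.136))
cv2.imwrite("pics/w6b.png",cv2.resize(sn[0][0:260,60:420],(792,572),interpolation=3))
E
```

```text
33.5833
0.78 [181.8, 131.0] [[ 0.50531995 -0.04110892  0.136     ]]
```

View pics/w6b.png

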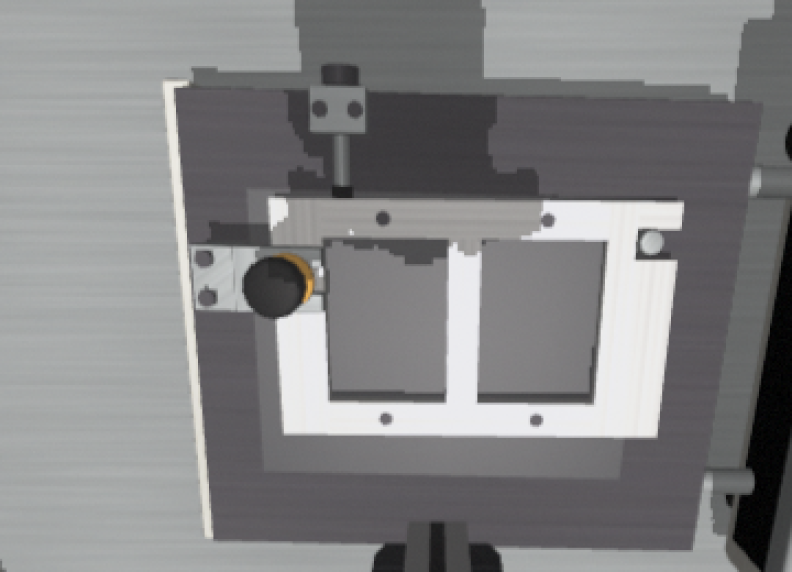

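The plate's long edge bears on the screw tip at about (342,196). The dowel, at (652,242), sits at the slot's end. Next I press the knob at (275,286).

```bash
python3 - <<'E'
from h import *
k=[.505,-.040]
ctrl.movel([*k,.19],max_speed=.2);ctrl.movel([*k,.142],max_speed=.08);ctrl.pause(.2)
f0=force(12);print(get_state()["time"],get_state()["tcp_pos"],f0)
z=.142
while z>.118:
    z-=.0015 if z>.130 else .0006
    ctrl.movel([*k,z],max_speed=.03);f=force(4)-f0;x=get_state()
    print(round(x["time"],2),round(z,4),x["tcp_pos"][2].round(4),f.round(2))
    if f[2]>9.8 or x["time"]>60:break
ctrl.pause(.2);print((force(6)-f0).round(2))
ctrl.movel([*k,.15],max_speed=.05)
ctrl.movel([.55,.03,.28],max_speed=.2);ctrl.pause(.1)
sn=snap("w7");print(get_state()["time"])
cv2.imwrite("pics/w7b.png",cv2.resize(sn[0][0:260,60:420],(792,572),interpolation=3))
E
```

```text
35.55 [ 0.50508342 -0.04003634  0.14223104] [ 0.00994763 -0.03388664 -0.02804771]
35.87 0.1405 0.1404 [-0.06 -0.05 -0.19]
36.18 0.139 0.1389 [ 0.06  0.14 -0.34]
36.5 0.1375 0.1375 [0.17 0.48 0.04]
36.82 0.136 0.136 [ 0.28  0.04 -0.1 ]
37.13 0.1345 0.1345 [-0.3   0.04 -0.1 ]
37.45 0.133 0.1329 [ 0.12  0.32 -0.17]
37.77 0.1315 0.1314 [-0.08 -0.4   0.19]
38.08 0.13 0.1299 [ 0.16  0.07 -0.24]
38.4 0.1294 0.1294 [-0.02  0.28  0.22]
38.72 0.1288 0.1288 [-0.16  0.11  0.73]
39.03 0.1282 0.1282 [0.08 0.18 1.17]
39.35 0.1276 0.1276 [-0.7 -0.2  1. ]
39.67 0.127 0.1269 [0.12 0.39 0.94]
39.98 0.1264 0.1264 [-0.28 -0.16  0.77]
40.3 0.1258 0.1261 [-1.51  0.26  4.69]
40.62 0.1252 0.126 [-3.21  0.35 11.06]
[-2.92  0.63 11.  ]
42.6417
```

View pics/w7b.png

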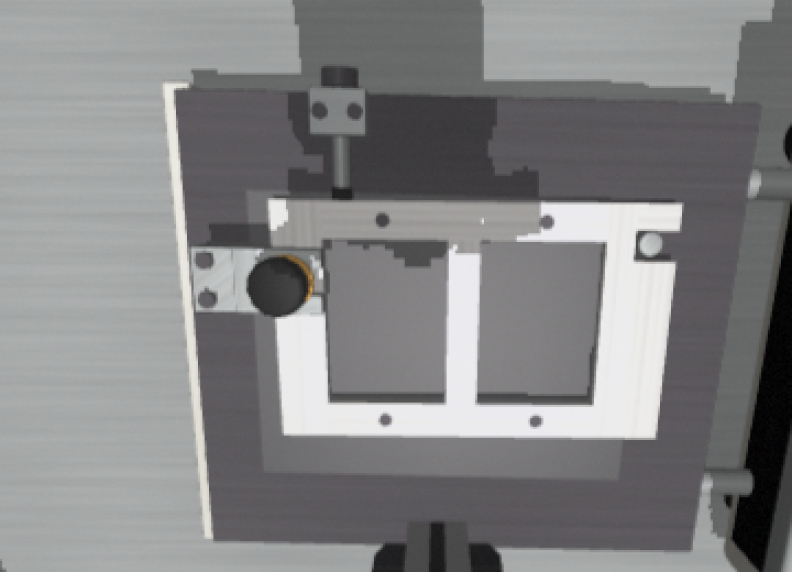

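```bash
python3 - <<'E'
from h import *
for n in("w2","w6","w7"):
    sn=pickle.load(open(n+".pkl","rb"));C=cloud(sn);v,u=129,185
    print(n,np.median(C[v-3:v+4,u-3:u+4,2]), "plate",np.median(C[190:196,220:260,2]),"bed",np.median(C[206:212,220:240,2]))
E
```

```text
w2 0.13233558135668427 plate 0.06555261108741908 bed 0.07437205493043375
w6 0.13212971566391063 plate 0.07526235609139253 bed 0.0654515014628207
w7 0.12499262359821828 plate 0.07525641390293691 bed 0.06552927380401766
```

```bash
python3 -c "
from h import *
print(ticket.close_job(),get_state()['time'])"
```

```text
the job is handed in; nothing more can be done
the job is handed in; nothing more can be done
```

The job is handed in, at about 43 s of the 67 s allowed: the plate is seated on the dowel and bears on the stop screw. I pressed it home at 12.8 N against about 5.9 N to turn it. The clamp is down on the plate, its knob top at 126 mm (the clamped height), pressed with about 11 N. The trays and bottle were not touched. I had no direct reading of the force on the stop or dowel, but I estimate it stayed under 12 N.

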